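# Fit the coarse sanding drum on the spindle sander until it clicks home

## Robot

A 7-joint arm with a two-finger parallel gripper is mounted at the origin on a cart in front of the work surface, level with it; the furniture and walls round the work are solid. World frame = base frame: x ahead of the robot, y to its left, z up, the work surface at z = 0. Lengths are in mm, angles in rad, forces in N, time in s.
With the tool pointing down it reaches from about 425 to 1025 mm from the base axis. Payload 3.6 kg.
Tool frame: the origin (TCP) lies midway between the tips of the shut fingers; the grasp point (between the pads) lies 19 mm behind it (robot.pinch_z is the distance from the TCP to the grasp point, in mm); z points along the fingers, y is the line along which they close (so a half turn about z gives the same grasp; the last joint's range is limited). The gripper opens to 85 mm and grips with 20 to 120 N. Pads are 22 mm wide; open, the fingers measure 114 mm over their backs; the gripper's body (76 mm by 85 mm) begins 54 mm behind the grasp point. The pads swing forward as they close: fully open they stand 13 mm farther back than shut.
Start: joints at [1.222, 0.591, 0.048, 1.609, -0.033, 0.943, -0.034], TCP at [182.739, -701.595, 231.302] pointing down, gripper open.
Joint ranges: [-2.69, 2.69], [-0.47, 2.24], [-1.27, 1.36], [0.19, 2.51], [-1.53, 4.68], [0.08, 2.07], [-3.09, 3.09]. Speed limits (rad/s): [2.57, 2.57, 3.14, 3.14, 3.14, 3.14, 3.14].

## Interface

Orientations are given as a rotation vector (axis times angle).
In Python, from plant import get_state, vision, robot gives the robot as it stands.
- The arm moves only by the shell command python3 -m jog 'ROWS' [FORCE]. ROWS is a JSON object of lists of equal length, an entry for each row: "fingers": the closure in counts, from 0 (fully open) to 255 (shut); "linear": the shift along the tool's x, y, z in mm, a list of three; "turn": the turn, a rotation vector about the tool's x, y, z in rad, a list of three. In form: {"fingers": [fingers, ...], "linear": [[tx, ty, tz], ...], "turn": [[wx, wy, wz], ...]}. A call has 1 to 20 rows; each row shifts and turns the commanded pose from where the row before left it, along the tool's axes as they then stand; what a row does not reach is not made up. A row lasts 1/10 s, in which the tool goes at most 50 mm and 8.59 degrees, less where a joint would pass 70% of its speed; a pose out of reach is approached as far as the arm can. A call with a gripper value outside its range is refused whole. The fingers move at their own pace and stop on an object; FORCE is the grip in N (left out, the last holds). Time passes only in rows, so rows that do not move let the fingers close. It gives the time, the measured TCP pose, the force, the opening and the grip force at its end, in the units of the state.
- get_state(): the state, without advancing time (a new reading comes with each control period).
- vision.camera(name): name is "side" or "top" or "wrist"; returns the picture (384x512x3 uint8, red, green, blue); there is no depth.
- vision.camera_params(name): a dict with "mtx" (3x3 intrinsics, pixels), "R" (3x3) and "t" (3): a world point X has camera coordinates R X + t. Camera axes: x right, y down, z forward; pixel columns grow to the right and rows downward; lengths in mm; the calibration is good to about 2 mm. A picture is of the moment at which its call begins: read the wrist's pose just before it. camera_params takes no time and is no camera call; for the wrist camera it gives the pose at the moment of the call.
- robot.close_job(): hands the job in; it is judged then, once.
The state is a dict: "clock": time; "joint_pos": joint angles; "joint_vel": joint speeds; "tau": joint torques, N m; "ee_pos": TCP position; "tcp_rot": TCP orientation; "force": force on the tool from outside, world axes, zero at the start; "moment": the same for the moment, N m; "width": finger opening in mm; "grasp_force": force on a finger pad.
Only numpy, scipy, OpenCV 4.12 (cv2) and the standard library are available. Lean on these libraries where they do the work, as an engineer would, in place of code of your own. Each camera call takes 0.05 s, during which the arm holds its last target. There are 200 camera calls.

## Task

Fit the red-brown coarse sanding drum on the spindle sander: take it from the plywood rack, lower it over the upright spindle, turn it until its toothed foot drops over the spindle's driving lugs, and press it gently down past the sprung balls until it clicks fully home on the flange, then let go. Do not slam or force it, and leave the other two drums on the rack.

Things in the scene. Friction and masses are not known exactly. Their poses are not given: they have to be found in the camera images.
- drum_red: coarse sanding drum, red-brown sleeve, red ring on top: upright tube 56 mm thick, 95 mm tall, 0.35 kg. Origin: centre of its foot (underside), z up its axis. Grip across the diameter, e.g. 72 mm above the foot. Foot: six square teeth 9 mm wide, 18 mm tall, 60 degrees apart (one on the drum's +x axis), 18 to 28 mm from the axis, open gaps between them
- hub_ring (a point): centre of the red-brown drum's lower hub ring, 24 mm above its foot: a rounded steel ridge inside the bore, 18.5 mm clear diameter, 8 mm tall. A second guide ring like it sits 85 mm above the foot. The lower ring must be pushed down past the spindle's sprung balls
- drum_grey: medium drum, dark grey sleeve, grey ring on top, same shape; stays on the rack. Origin: centre of its foot, z up
- drum_tan: fine drum, tan sleeve, yellow ring on top, same shape; stays on the rack. Origin: centre of its foot, z up
- drum_rack: plywood board 95 x 260 mm, fixed, top 22 mm above the bench, with three wooden spigots 23 mm thick, 12 mm high, 90 mm apart along its y axis, one inside the foot of each drum: lift a drum straight up 15 mm or more before moving sideways. Which drum stands on which spigot changes. Origin: centre of its underside on the bench
- sander: low bench-top spindle sander, fixed: green housing, iron table about 280 x 300 mm, its top 98 mm above the bench, motor behind. Origin: centre of its underside on the bench, below the upright spindle; z up
- seat (a point): point on the spindle axis at the top of the flange on which the drum's foot comes to rest, 78 mm above the bench, at the bottom of the 75 mm wide throat in the table (20 mm below the table top). Its frame turns with the sander, not with the spindle
- lug_tops (a point): point on the spindle axis level with the tops of the two driving lugs, 15 mm above the seat. The lugs stand on the flange on two sides of the shaft, half a turn apart, 18 to 26 mm from the axis, 6 mm wide. Their angle changes and is not reported; a brake holds the spindle (3 N m). Teeth that meet the lugs stop the foot here; it drops on when gaps are over the lugs (12 degrees in every 60)
- ball_level (a point): point on the spindle axis level with its two sprung balls (8 mm, standing out 3 mm), 29 mm above the seat. With gaps over the lugs the foot drops to about 9 mm above the seat, where the hub ring meets the balls; about 10 to 13 N (its weight included) pushes it past. Resistance ends about 5 mm above the seat, the drum snaps onto the flange and the balls hold it there
- spindle_tip (a point): centre of the spindle's tapered top, 101 mm above the seat; the spindle is 16 mm thick, the taper 11 mm long and 7 mm thick at its end
Things that resemble listed ones, but are neither listed nor needed, are in the scene too. Leave any green or purple look-alike of the drum_grey alone.

How it is judged (in metres and radians):
At the end, for the whole second after the job is handed in: The red-brown drum is clicked home on the spindle: its foot within 3 mm of the flange, centred within 4 mm and upright within 3 degrees, at rest and released; the grey and tan drums still stand on the rack (z of drum_red in the frame of seat below 0.003 m and horizontal distance between drum_red and seat below 0.004 m and angle between the z axis of drum_red and the z axis of sander, either way round below 0.05 rad and linear speed of drum_red below 0.02 m/s and horizontal distance between each of drum_grey, drum_tan and drum_rack below 0.13 m and angle between each of drum_grey, drum_tan's own z axis and vertical below 0.2 rad); the robot touches nothing.
It fails at once if one of the other two drums is moved by more than 30 mm (distance of any of drum_grey, drum_tan from where it was at the start of the episode above 0.03 m).
It fails at once if the drum is slammed or forced: it presses on the sander with more than 70 N (contact force between drum_red and sander above 70 N).
It also fails if it takes over 45 s, if anything falls off the work surface, if the arm or the gripper's body presses on something with over 40 N, if the wrist force passes 120 N, or if a joint passes its speed limit or range.

## Working session

There is one attempt and no reset: what is moved stays moved. The work goes in short steps, Python scripts to look and compute and a shell command to move; the robot and the scene stay as the last step left them, time stands still between calls to the robot, and variables do not carry over. Pictures are saved under pics/ and viewed, at most 10 in all, crops included, and the job is handed in when it is done.

```bash
mkdir -p pics; python3 - <<'E'
from plant import get_state, vision, robot
import cv2,numpy as np
s=get_state();print(s)
ims=[vision.camera(n) for n in("side","top")]
for n,i in zip(("side","top"),ims):
    cv2.imwrite(f"pics/{n}0.png",i[:,:,::-1])
    p=vision.camera_params(n);print(n,p)
print(vision.camera_params("wrist"))
E
```

```text
{'clock': 0.0, 'joint_pos': array([ 1.22249845,  0.59210018,  0.04830985,  1.60988733, -0.03330502,
        0.94268848, -0.03369037]), 'joint_vel': array([-5.89810650e-04,  1.65750074e-03, -7.58459750e-05,  3.34199099e-04,
        8.65154290e-04,  3.44814936e-05,  1.01434721e-03]), 'tau': array([-2.00207269e-04, -5.48688519e+01,  1.54627595e+00, -1.98121977e+01,
        9.29250004e-03,  8.72003438e-03, -8.46157491e-06]), 'ee_pos': array([ 182.51922193, -700.76240615,  230.13052041]), 'tcp_rot': array([-3.11389531e+00, -3.98989353e-01,  6.55185692e-04]), 'force': array([-0.25876915, -0.59302133,  0.40763848]), 'moment': array([0.00962405, 0.01936379, 0.03902592]), 'grasp_force': 0.0, 'width': 85.82397501190027}
side {'mtx': array([[417.8666773 ,   0.        , 254.26559169],
       [  0.        , 417.8666773 , 192.15489802],
       [  0.        ,   0.        ,   1.        ]]), 'R': array([[-0.91678367, -0.39911295, -0.01471545],
       [-0.19816538,  0.48656836, -0.85087115],
       [ 0.34675377, -0.77714869, -0.5251683 ]]), 't': array([ 449.55029515,  122.39945994, 1097.6595921 ])}
top {'mtx': array([[484.62803828,   0.        , 256.84843954],
       [  0.        , 484.62803828, 194.10147504],
       [  0.        ,   0.        ,   1.        ]]), 'R': array([[-1.26693688e-03, -9.99953040e-01,  9.60798882e-03],
       [-9.95197754e-01,  3.20396969e-04, -9.78842541e-02],
       [ 9.78765790e-02, -9.68586207e-03, -9.95151425e-01]]), 't': array([ 138.13860792,  459.21317504, 1359.23882696])}
{'mtx': array([[312.98971383,   0.        , 256.61397565],
       [  0.        , 312.98971383, 194.63653741],
       [  0.        ,   0.        ,   1.        ]]), 'R': array([[ 0.25130309, -0.9679016 , -0.00363938],
       [-0.92822783, -0.24206447,  0.2824852 ],
       [-0.27429884, -0.06761123, -0.95926475]]), 't': array([-723.14077841,  -36.35542604,  380.63006038])}
```

View pics/top0.png

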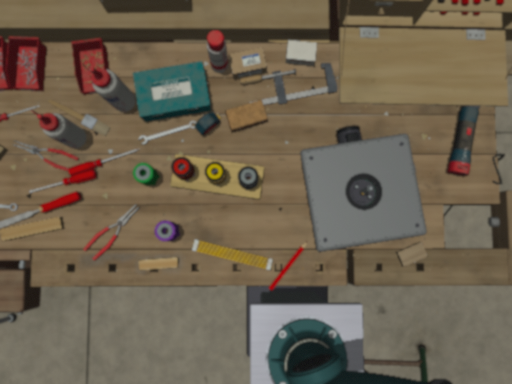

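View pics/side0.png

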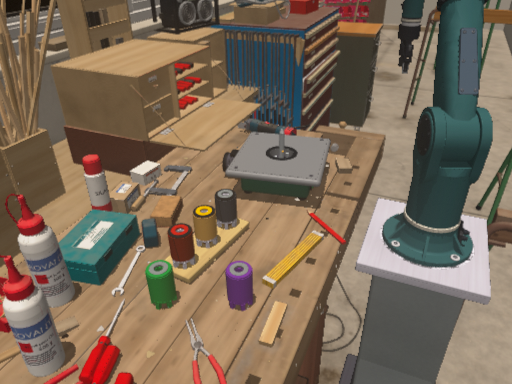

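The top view shows the red drum at about (182,168), with tan at (215,173), grey at (248,177) and the spindle at about (363,190). In the side view the red drum's top is at about (181,230) and the spindle at (282,130). The green and purple look-alikes stand clear of the rack.

```bash
cat > h.py <<'E'
from plant import get_state, vision, robot
import cv2,numpy as np
from scipy.spatial.transform import Rotation as Ro
def ray(p,u,v,z):
    K,R,t=p["mtx"],p["R"],p["t"]
    d=R.T@np.linalg.solve(K,[u,v,1.]);c=-R.T@t
    return c+d*(z-c[2])/d[2]
def proj(p,X):
    q=p["mtx"]@(p["R"]@np.array(X,float)+p["t"]);return q[:2]/q[2]
def save(n,im):cv2.imwrite(f"pics/{n}.png",im[:,:,::-1])
E
python3 - <<'E'
from h import *
p=vision.camera_params("top");s=vision.camera_params("side")
im=cv2.imread("pics/top0.png");sd=cv2.imread("pics/side0.png")
for n,u,v,z in(("red",182,168,117),("tan",215,172.5,117),("grey",248.5,177,117),("tip",363.5,189.5,179)):
    X=ray(p,u,v,z);print(n,X,proj(s,X))
a=cv2.resize(im[135:255,295:435],None,fx=4,fy=4,interpolation=cv2.INTER_CUBIC)
b=cv2.resize(im[140:210,130:270],None,fx=4,fy=4,interpolation=cv2.INTER_CUBIC)
cv2.imwrite("pics/c1.png",np.vstack([a[:300+0],b])) 
E
```

```text
red [519.8657271  337.91840161 117.        ] [182.57728956 229.06218739]
tan [507.78265213 250.03209242 117.        ] [206.03778192 210.16718275]
grey [495.70581046 160.8604089  117.        ] [226.93951295 193.26811045]
tip [ 455.48712716 -130.73931988  179.        ] [281.23003601 131.35984957]
```

View pics/c1.png

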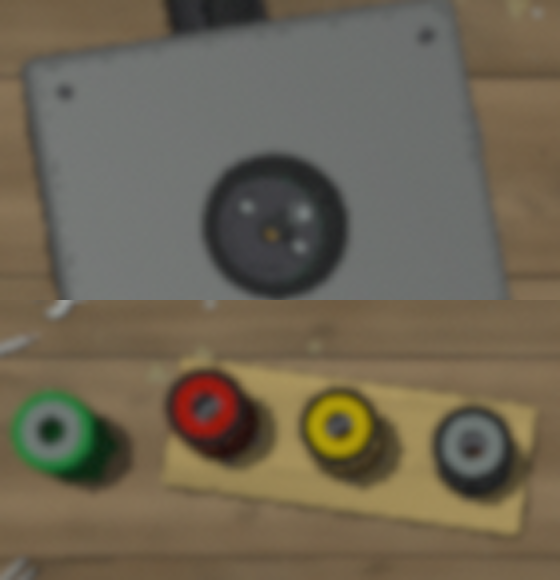

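```bash
python3 - <<'E'
from h import *
np.set_printoptions(precision=3,suppress=True)
p=vision.camera_params("top")
for n,u,v,z in(("red",181.0,166.6,117),("tan",214.6,171.1,117),("tan2",248,176.3,117),("tip",362.9,193.3,179),("throat",363.6,191,98),("lugA",356.5,186.6,93),("lugB",369.9,196.6,93),("C",370.1,188.1,93)):
    print(n,ray(p,u,v,z))
s=get_state();T=Ro.from_rotvec(s["tcp_rot"]).as_matrix();print(T)
w=vision.camera_params("wrist");c=-w["R"].T@w["t"];print("cam in tool",T.T@(c-s["ee_pos"]),"view in tool",T.T@w["R"].T[:,2], "img right in tool",T.T@w["R"].T[:,0])
q=np.array([455,-133,330])
def inTool(X):return T.T@(np.array(X)-s["ee_pos"])
print("over sander",inTool(q),"over red",inTool([520,338,330]))
E
```

```text
red [523.632 340.63  117.   ]
tan [511.545 251.123 117.   ]
tan2 [497.584 162.192 117.   ]
tip [ 445.819 -128.997  179.   ]
throat [ 460.154 -149.674   98.   ]
lugA [ 472.68  -131.811   93.   ]
lugB [ 445.432 -167.576   93.   ]
C [ 468.581 -168.679   93.   ]
[[ 0.968  0.252 -0.001]
 [ 0.252 -0.968  0.002]
 [-0.    -0.002 -1.   ]]
cam in tool [  72.052    0.022 -142.536] view in tool [-0.282 -0.002  0.959] img right in tool [-0.001  1.     0.002]
over sander [ 406.793 -481.032  -98.83 ] over red [ 588.447 -920.426  -97.956]
```

```bash
python3 -m jog '{"fingers":[0,0,0,0,0,0,0,0,0,0,0,0,0,0,0],"linear":[[29,-35.8,-7.7],[29,-35.8,-7.7],[29,-35.8,-7.7],[29,-35.8,-7.7],[29,-35.8,-7.7],[29,-35.8,-7.7],[29,-35.8,-7.7],[29,-35.8,-7.7],[29,-35.8,-7.7],[29,-35.8,-7.7],[29,-35.8,-7.7],[29,-35.8,-7.7],[29,-35.8,-7.7],[0,0,0],[0,0,0]],"turn":[[0,0,0],[0,0,0],[0,0,0],[0,0,0],[0,0,0],[0,0,0],[0,0,0],[0,0,0],[0,0,0],[0,0,0],[0,0,0],[0,0,0],[0,0,0],[0,0,0],[0,0,0]]}' 40
python3 - <<'E'
from h import *
np.set_printoptions(precision=2,suppress=True)
w=vision.camera_params("wrist");im=vision.camera("wrist");save("w1",im)
np.savez("w1.npz",**w)
s=get_state();print(s["ee_pos"],s["tcp_rot"])
for X in([459.3,-149.3,179],[459.3,-149.3,78],[472.7,-131.8,93],[445.4,-167.6,93]):print(proj(w,X))
E
```

```text
clock: 1.6
ee_pos: [430.3, -155.2, 331.3]
tcp_rot: [3.115, 0.404, -0.001]
force: [-0.9, -0.7, -0.1]
width: 85.5
grasp_force: 0.0
[ 429.58 -156.6   331.02] [ 3.12  0.4  -0.  ]
[258.84 149.53]
[258.4  137.87]
[247.12 124.45]
[270.02 154.17]
```

View pics/w1.png

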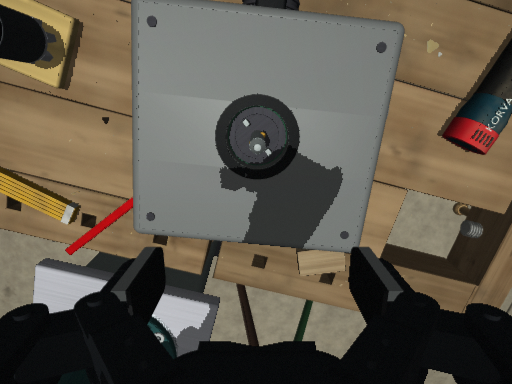

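Wrist view: spindle tip at (257.5,148), lugs at (246,122) and (267,153), matching the top-view estimate to about 1.5 px. On to the drum.

```bash
python3 -m jog '{"fingers":[0,0,0,0,0,0,0,0,0,0,0,0,0,0,0,0,0,0,0,0],"linear":[[19.6,-41.5,0],[19.6,-41.5,0],[19.6,-41.5,0],[19.6,-41.5,0],[19.6,-41.5,0],[19.6,-41.5,0],[19.6,-41.5,0],[19.6,-41.5,0],[19.6,-41.5,0],[19.6,-41.5,0],[19.6,-41.5,0],[0,0,0],[0,0,0],[0,0,0],[0,0,0],[0,0,0],[0,0,0],[0,0,0],[0,0,0],[0,0,0]],"turn":[[0,0,0],[0,0,0],[0,0,0],[0,0,0],[0,0,0],[0,0,0],[0,0,0],[0,0,0],[0,0,0],[0,0,0],[0,0,0],[0,0,-0.1464],[0,0,-0.1464],[0,0,-0.1464],[0,0,-0.1464],[0,0,-0.1464],[0,0,-0.1464],[0,0,-0.1464],[0,0,-0.1464],[0,0,0]]}'
python3 - <<'E'
from h import *
np.set_printoptions(precision=2,suppress=True)
p=dict(np.load("w1.npz"))
tip=ray(p,257.5,148,179);a=ray(p,246,122,93);b=ray(p,267,153,93)
print("tip",tip,"mid",(a+b)/2,"ang",np.degrees(np.arctan2(*(a-b)[[1,0]])),np.linalg.norm(a-b))
w=vision.camera_params("wrist");im=vision.camera("wrist");save("w2",im);np.savez("w2.npz",**w)
s=get_state();T=Ro.from_rotvec(s["tcp_rot"]).as_matrix();print(s["ee_pos"],T)
for X in([523.6,340.6,117],[511.5,251,117],[497.6,162.2,117]):print(proj(w,X))
hsv=cv2.cvtColor(im,cv2.COLOR_RGB2HSV)
m=((hsv[...,0]<6)|(hsv[...,0]>174))&(hsv[...,1]>180)&(hsv[...,2]>120)
n,l,st,c=cv2.connectedComponentsWithStats(m.astype(np.uint8))
for i in range(1,n):
  if st[i,4]>150:print(st[i],c[i],ray(w,st[i,0]+st[i,2]/2-.5,st[i,1]+st[i,3]/2-.5,117))
E
```

```text
clock: 3.65
ee_pos: [525.2, 337.0, 330.0]
tcp_rot: [2.38, 2.05, -0.004]
force: [-0.2, 0.4, 0.1]
width: 85.2
grasp_force: 0.0
tip [ 460.37 -147.72  179.  ] mid [ 460.49 -146.74   93.  ] ang 49.140186291409634 44.745563372458214
[525.   337.36 330.27] [[ 0.15  0.99 -0.  ]
 [ 0.99 -0.15 -0.  ]
 [-0.   -0.   -1.  ]]
[255.09 164.64]
[256.34 236.95]
[255.99 299.94]
[ 60   0  41  23 300] [80.78  9.55] [372.33 522.57 117.  ]
[240 145  34  28 484] [257.07 157.22] [526.27 347.4  117.  ]
```

View pics/w2.png

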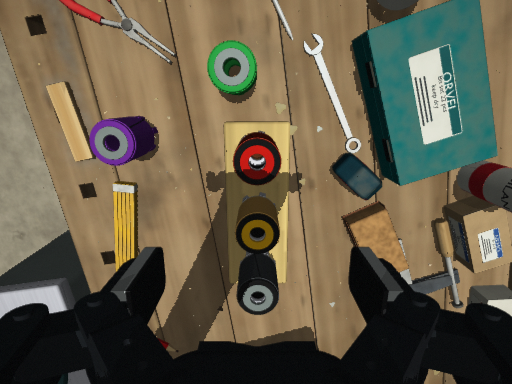

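The red ring is at about (257,161) in the wrist view, tan at (258,231) and grey at (258.5,295). All sit 3–6 px above prediction, so I'll cross-check with the side view and fits.

```bash
python3 - <<'E'
from h import *
np.set_printoptions(precision=2,suppress=True)
w=dict(np.load("w2.npz"))
for q in((256.8,161.5),(258,231),(258.3,295.5)):print("wrist",ray(w,*q,117))
def blobs(im,p,name):
  hsv=cv2.cvtColor(im,cv2.COLOR_RGB2HSV)
  for c,m in(("red",((hsv[...,0]<6)|(hsv[...,0]>174))&(hsv[...,1]>170)&(hsv[...,2]>110)),("yel",(abs(hsv[...,0].astype(int)-25)<5)&(hsv[...,1]>180)&(hsv[...,2]>140))):
    n,l,st,ce=cv2.connectedComponentsWithStats(m.astype(np.uint8))
    for i in range(1,n):
      if 30<st[i,4]<900:
        b=ray(p,st[i,0]+st[i,2]/2-.5,st[i,1]+st[i,3]/2-.5,117);
        if abs(b[0]-515)<25 and abs(b[1]-300)<70: print(name,c,st[i],ce[i],b)
blobs(cv2.imread("pics/top0.png")[...,::-1].copy(),vision.camera_params("top"),"top")
blobs(cv2.imread("pics/side0.png")[...,::-1].copy(),vision.camera_params("side"),"side")
im=cv2.imread("pics/side0.png")
cv2.imwrite("pics/s1.png",np.hstack([cv2.resize(im[180:280,150:250],None,fx=4,fy=4,interpolation=cv2.INTER_CUBIC),cv2.resize(im[100:200,230:330],None,fx=4,fy=4,interpolation=cv2.INTER_CUBIC)]))
E
```

```text
wrist [526.09 343.92 117.  ]
wrist [514.7  258.53 117.  ]
wrist [501.6 168.4 117. ]
top red [174 159  15  15 132] [180.81 166.28] [525.25 340.65 117.  ]
top yel [207 165  15  13 109] [214.23 171.01] [511.81 252.72 117.  ]
side red [171 224  18  11 119] [179.26 229.05] [526.52 340.4  117.  ]
side yel [196 206  16  10 102] [203.33 210.14] [512.81 253.65 117.  ]
```

View pics/s1.png

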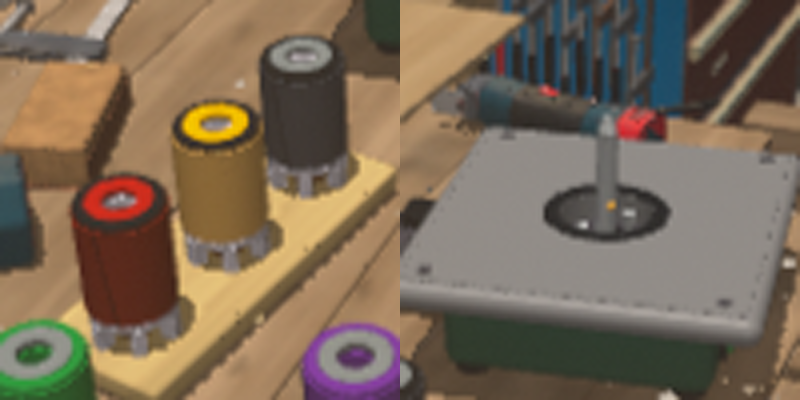

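Side and top views agree on red at about (525.5,342). Side view: spindle tip about (281.8,129.5), and the teeth are visible at the drum's foot. Descending and gripping.

```bash
python3 -m jog '{"fingers":[0,0,0,0,0,0,0,0,0,0,130,130,130,130,130,130,130,130],"linear":[[4.6,0,-0.3],[0,0,35],[0,0,40],[0,0,40],[0,0,40],[0,0,40],[0,0,35],[0,0,25],[0,0,0],[0,0,0],[0,0,0],[0,0,0],[0,0,0],[0,0,0],[0,0,0],[0,0,0],[0,0,0],[0,0,0]],"turn":[[0,0,0],[0,0,0],[0,0,0],[0,0,0],[0,0,0],[0,0,0],[0,0,0],[0,0,0],[0,0,0],[0,0,0],[0,0,0],[0,0,0],[0,0,0],[0,0,0],[0,0,0],[0,0,0],[0,0,0],[0,0,0]]}' 40
```

```text
clock: 5.5
ee_pos: [525.7, 345.5, 78.8]
tcp_rot: [2.376, 2.054, 0.006]
force: [-0.1, -0.4, 7.4]
width: 56.8
grasp_force: 42.0
```

```bash
python3 -m jog '{"fingers":[140,140,140,140,140,140,140,140],"linear":[[0,0,-8],[0,0,-15],[0,0,-35],[0,0,-45],[0,0,-45],[0,0,-42],[0,0,0],[0,0,0]],"turn":[[0,0,0],[0,0,0],[0,0,0],[0,0,0],[0,0,0],[0,0,0],[0,0,0],[0,0,0]]}' 50
python3 - <<'E'
from h import *
np.set_printoptions(precision=2,suppress=True)
im=vision.camera("wrist");w=vision.camera_params("wrist");save("w3",im)
st=[get_state() for _ in range(5)];print([s["ee_pos"] for s in st]);s=st[0];print(s["force"],s["width"],s["grasp_force"])
T=Ro.from_rotvec(s["tcp_rot"]).as_matrix();print(T)
ims=vision.camera("side");save("s3",ims)
cv2.imwrite("pics/m3.png",np.hstack([im[:,:,::-1],cv2.resize(ims[100:228,130:226,::-1],None,fx=3,fy=3,interpolation=2)]))
E
```

```text
clock: 6.3
ee_pos: [524.3, 344.4, 268.1]
tcp_rot: [2.376, 2.054, 0.003]
force: [-0.1, -0.6, -2.8]
width: 56.2
grasp_force: 54.2
[array([523.71, 343.27, 266.22]), array([523.71, 343.27, 266.22]), array([523.71, 343.27, 266.22]), array([523.71, 343.27, 266.22]), array([523.71, 343.27, 266.22])]
[-0.89 -0.2  -3.38] 56.122047708535625 54.20577887445688
[[ 0.14  0.99 -0.  ]
 [ 0.99 -0.14 -0.  ]
 [-0.   -0.   -1.  ]]
```

View pics/m3.png

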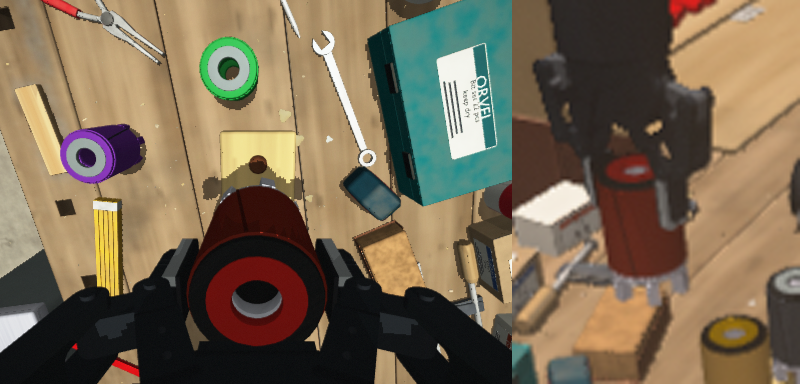

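The drum is held, with its ring centred at about (257,300) in the wrist view. That puts its axis on the TCP within about 1 mm. Now over the spindle.

```bash
python3 -m jog '{"fingers":[140,140,140,140,140,140,140,140,140,140,140,140,140,140],"linear":[[-25,0.6,0],[-40,0.65,0],[-43,0.65,0],[-43,0.65,0],[-43,0.65,0],[-43,0.65,0],[-43,0.65,0],[-43,0.65,0],[-43,0.65,0],[-43,0.65,0],[-43,0.65,0],[-43.6,0.65,0],[0,0,0],[0,0,0]],"turn":[[0,0,0],[0,0,0],[0,0,0],[0,0,0],[0,0,0],[0,0,0],[0,0,0],[0,0,0],[0,0,0],[0,0,0],[0,0,0],[0,0,0],[0,0,0],[0,0,0]]}'
python3 - <<'E'
from h import *
np.set_printoptions(precision=3,suppress=True)
a=vision.camera("side");e1=get_state()["ee_pos"];b=vision.camera("top");e2=get_state()["ee_pos"];s=get_state()
print(e1,e2,s["tcp_rot"],s["joint_pos"],s["force"])
A=cv2.resize(a[40:160,225:345,::-1],None,fx=4,fy=4,interpolation=2)
B=cv2.resize(b[150:240,320:410,::-1],None,fx=320/90,fy=480/90*320/480,interpolation=2)
cv2.imwrite("pics/s4.png",np.hstack([A,cv2.copyMakeBorder(B,0,160,0,0,cv2.BORDER_CONSTANT)]))
p=vision.camera_params("side");print(proj(p,[459.7,-148,179]),proj(p,[460,-148,210]),proj(p,[460,-148,305]))
E
```

```text
clock: 7.8
ee_pos: [458.8, -148.1, 264.9]
tcp_rot: [-2.377, -2.048, 0.003]
force: [0.3, 0.4, -3.7]
width: 56.4
grasp_force: 54.2
[ 459.493 -146.555  265.343] [ 459.965 -145.706  265.711] [-2.373 -2.055  0.001] [ 0.757  0.299 -0.666  2.084  0.246  0.837 -0.197] [ 0.192  0.454 -3.011]
[281.906 129.049] [282.018 119.485] [282.678  88.625]
```

View pics/s4.png

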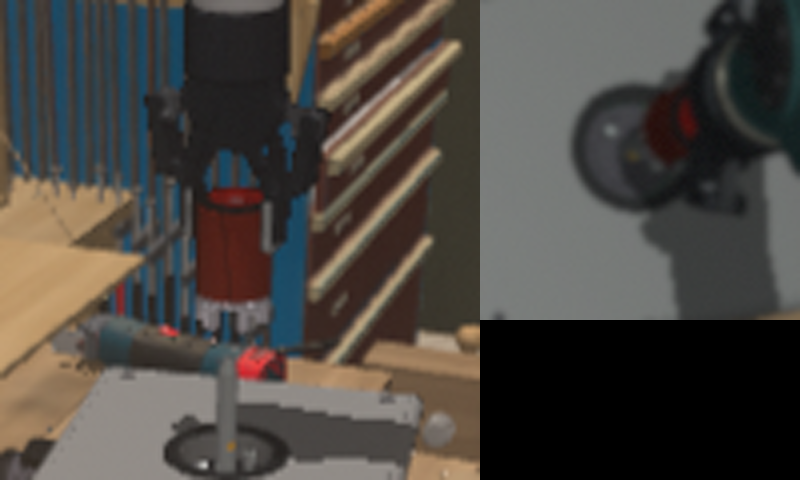

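```bash
python3 - <<'E'
from h import *
np.set_printoptions(precision=2,suppress=True)
a=vision.camera("side");p=vision.camera_params("side")
g=a.astype(float)
# red sleeve edges by redness
red=g[...,0]-g[...,2]
for v in range(92,113,4):
    r=red[v,255:310];h=40;  i=np.where(r>h)[0]; print(v,"red span",255+i.min(),255+i.max(),"half-sum",255+(i.min()+i.max())/2, "wt",255+np.average(np.arange(55),weights=np.clip(r,0,80)*(r>15)))
for v in range(131,150,3):
    r=g[v,270:296].mean(-1);print(v,r.astype(int))
E
```

```text
92 red span 303 303 half-sum 303.0 wt 282.52777777777777
96 red span 274 288 half-sum 281.0 wt 286.0827653359299
100 red span 274 288 half-sum 281.0 wt 285.96771037182
104 red span 255 309 half-sum 282.0 wt 279.09520884520884
108 red span 255 306 half-sum 280.5 wt 283.9567131327953
112 red span 255 290 half-sum 272.5 wt 284.52487562189054
131 [ 45  46  48  50  51  57  62  64  63  70  91 105 106  96  97 112 113 117
 119 119 108  65  55  58  58  57]
134 [140 139 141 143 141 125 125 123 107  91  92  97  98  94  99 118 110 110
 107  85  71  61  52  47  45  50]
137 [140 140 140 140 140 140 140 140 133 103  93  98  98  98 113 139 139 139
 139 140 140 139 139 140 139 140]
140 [140 140 140 140 140 140 140 140 132 100  94  99 100  96 104 122 121 121
 121 121 125 140 139 140 139 139]
143 [136 126 140 140 140 140 140 140 131  94  95  99  98  91  73  70  70  71
  70  70  71  69  70  69  70  70]
146 [71 70 65 63 60 58 65 48 55 79 95 99 98 88 54 48 53 55 61 63 67 68 70 70
 70 70]
149 [48 52 58 63 67 77 78 79 79 85 96 99 99 90 78 78 78 75 66 53 45 37 37 37
 46 62]
```

```bash
python3 -m jog '{"fingers":[140,140,140,140,140,140,140,140,140,140],"linear":[[1.2,2.2,0],[0,0,15],[0,0,20],[0,0,12],[0,0,5],[0,0,4],[0,0,4],[0,0,4],[0,0,3],[0,0,0]],"turn":[[0,0,0],[0,0,0],[0,0,0],[0,0,0],[0,0,0],[0,0,0],[0,0,0],[0,0,0],[0,0,0],[0,0,0]]}'
python3 -c "
from h import *
a=vision.camera('side');s=get_state();print(s['ee_pos'],s['force'],s['moment'])"
```

```text
clock: 8.95
ee_pos: [462.2, -145.9, 199.3]
tcp_rot: [-2.375, -2.054, 0.001]
force: [-1.9, 0.3, -4.8]
width: 56.8
grasp_force: 54.1
[ 462.24918329 -145.96096532  199.31906328] [-1.55799176  1.14835936 -3.32041638] [ 0.28937348  0.31086455 -0.0419169 ]
```

```bash
python3 -m jog '{"fingers":[140,140,140,140,140,140],"linear":[[0,-0.8,0],[0,0,4],[0,0,5],[0,0,5],[0,0,0],[0,0,0]],"turn":[[0,0,0],[0,0,0],[0,0,0],[0,0,0],[0,0,0],[0,0,0]]}'
python3 -c "
from h import *
for _ in range(3):
  a=vision.camera('side');s=get_state();print(s['ee_pos'],s['force'],s['moment'])"
```

```text
clock: 9.6
ee_pos: [462.1, -146.1, 185.3]
tcp_rot: [-2.376, -2.055, 0.0]
force: [-1.2, 1.9, -3.1]
width: 56.5
grasp_force: 54.1
[ 462.05348005 -146.07550315  185.42167557] [-1.08049772  1.16713116 -3.52214915] [ 0.28230329  0.29460395 -0.01580761]
[ 462.10293415 -146.08885135  185.53530413] [-0.93401689  0.7049465  -3.07419638] [ 0.30200888  0.29494356 -0.02171269]
[ 462.10664596 -146.07972152  185.59713334] [-0.8332531   1.24569735 -4.59553796] [ 0.27830364  0.3280953  -0.01203168]
```

```bash
python3 -m jog '{"fingers":[140,140,140,140,140,140,140,140,140,140],"linear":[[0.4,-0.5,0],[0,0,7],[0,0,8],[0,0,7],[0,0,3],[0,0,2],[0,0,2],[0,0,2],[0,0,0],[0,0,0]],"turn":[[0,0,0],[0,0,0],[0,0,0],[0,0,0],[0,0,0],[0,0,0],[0,0,0],[0,0,0],[0,0,0],[0,0,0]]}'
python3 -c "
from h import *
for _ in range(3):
  a=vision.camera('side');s=get_state();print(s['ee_pos'],s['force'],s['moment'])"
```

```text
clock: 10.75
ee_pos: [462.0, -145.7, 154.8]
tcp_rot: [2.376, 2.055, 0.0]
force: [0.2, -0.9, -2.8]
width: 56.5
grasp_force: 54.2
[ 462.01245657 -145.69185628  154.86308448] [-0.12993475 -1.05783803 -2.42304989] [ 0.02268702  0.01127113 -0.06185113]
[ 461.97510426 -145.69358866  154.86970099] [-0.23235221 -0.3692775  -3.16753116] [ 0.00430301  0.02879754 -0.00901179]
[ 461.96622778 -145.70189799  154.87210457] [ 0.26943608 -0.10527456 -2.95665497] [-0.00535416 -0.00756964  0.01171931]
```

```bash
for i in 1 2 3; do python3 -m jog '{"fingers":[140,140,140],"linear":[[0,0,1],[0,0,1],[0,0,0]],"turn":[[0,0,0],[0,0,0],[0,0,0]]}' | egrep 'ee_pos|force'; done
```

```text
ee_pos: [461.7, -145.6, 152.6]
force: [-0.5, 0.6, -3.6]
grasp_force: 54.2
ee_pos: [461.6, -145.6, 150.5]
force: [-0.6, -0.7, -2.1]
grasp_force: 54.2
ee_pos: [461.9, -145.8, 149.5]
force: [-1.8, -0.2, 7.1]
grasp_force: 55.0
```

```bash
for i in 1 2 3 4; do python3 -m jog '{"fingers":[140,140,140],"linear":[[0,0,0],[0,0,0],[0,0,0]],"turn":[[0,0,0.04],[0,0,0.04],[0,0,0]]}' | egrep 'ee_pos|force|moment'; done
```

```text
ee_pos: [462.3, -145.6, 149.6]
force: [-0.8, 0.4, 6.4]
grasp_force: 54.9
ee_pos: [462.6, -145.6, 149.7]
force: [-1.1, -0.4, 5.4]
grasp_force: 54.9
ee_pos: [462.8, -145.7, 149.7]
force: [-1.5, -0.4, 6.6]
grasp_force: 55.0
ee_pos: [462.9, -145.8, 149.7]
force: [-1.5, -0.0, 5.3]
grasp_force: 55.0
```

```bash
for i in 1 2 3 4; do python3 -m jog '{"fingers":[140,140,140],"linear":[[0,0,0],[0,0,0],[0,0,0]],"turn":[[0,0,0.04],[0,0,0.04],[0,0,0]]}' | egrep 'ee_pos|force|moment'; done; python3 -c "
from h import *
s=get_state();print(s['moment'],s['tcp_rot'])"
```

```text
ee_pos: [463.1, -145.9, 149.6]
force: [-0.5, -0.1, 6.4]
grasp_force: 55.0
ee_pos: [463.3, -145.9, 149.6]
force: [0.9, -0.4, 6.1]
grasp_force: 55.0
ee_pos: [463.4, -146.1, 149.4]
force: [1.5, -1.0, 4.4]
grasp_force: 54.8
ee_pos: [463.1, -146.2, 149.1]
force: [1.4, -2.3, 2.0]
grasp_force: 54.7
[-0.51080667 -0.44776211  0.03478518] [2.89953532 1.20467133 0.00333045]
```

```bash
python3 -m jog '{"fingers":[140,140,140],"linear":[[0,0,0],[0,0,0],[0,0,0]],"turn":[[0,0,0.04],[0,0,0.04],[0,0,0]]}' | egrep 'ee_pos|force|moment';python3 -m jog '{"fingers":[140,140],"linear":[[0,0,0.5],[0,0,0.5]],"turn":[[0,0,0],[0,0,0]]}' | egrep 'ee_pos|force|moment'; python3 -c "
from h import *
s=get_state();print(s['clock'],s['moment'],s['force'],s['ee_pos'])"
```

```text
ee_pos: [461.3, -145.3, 148.2]
force: [0.9, -0.2, -2.0]
grasp_force: 54.3
ee_pos: [461.3, -145.3, 147.3]
force: [1.2, -0.7, -2.3]
grasp_force: 54.3
14.7 [-0.1027782  -0.26406583 -0.01335836] [ 1.18921189 -0.73614582 -2.33379128] [ 461.33031476 -145.31771869  147.30783053]
```

Gaps are now over the lugs. I'll turn about 4° more for centring and lower towards the balls.

```bash
python3 -m jog '{"fingers":[140,140,140,140,140],"linear":[[0,0,0],[0,0,1],[0,0,1],[0,0,0.7],[0,0,0]],"turn":[[0,0,0.05],[0,0,0],[0,0,0],[0,0,0],[0,0,0]]}' | egrep 'ee_pos|force';python3 -m jog '{"fingers":[140,140,140],"linear":[[0,0,0.6],[0,0,0.6],[0,0,0]],"turn":[[0,0,0],[0,0,0],[0,0,0]]}' | egrep 'ee_pos|force'; python3 -c "
from h import *
s=get_state();print(s['clock'],s['moment'],s['force'],s['ee_pos'])"
```

```text
ee_pos: [461.7, -145.6, 144.9]
force: [1.8, -0.3, -2.6]
grasp_force: 54.3
ee_pos: [462.3, -145.9, 143.9]
force: [2.2, -1.5, -1.4]
grasp_force: 54.3
15.5 [-0.25860432 -0.4006189   0.00584014] [ 2.19968463 -1.46108124 -1.43875347] [ 462.27577858 -145.85328027  143.89198045]
```

```bash
for i in 1 2 3; do python3 -m jog '{"fingers":[140,140,140,140],"linear":[[0,0,0.5],[0,0,0.5],[0,0,0.5],[0,0,0]],"turn":[[0,0,0],[0,0,0],[0,0,0],[0,0,0]]}' | egrep 'ee_pos|force'; done
```

```text
ee_pos: [462.6, -145.8, 142.9]
force: [1.2, -0.9, 4.8]
grasp_force: 55.0
ee_pos: [462.5, -145.6, 141.6]
force: [0.5, -0.9, 5.7]
grasp_force: 55.1
ee_pos: [462.1, -145.6, 139.0]
force: [2.6, -1.9, -4.1]
grasp_force: 54.2
```

Past the balls. Lowering gently to the flange.

```bash
for i in 1 2; do python3 -m jog '{"fingers":[140,140,140,140],"linear":[[0,0,0.7],[0,0,0.7],[0,0,0.6],[0,0,0]],"turn":[[0,0,0],[0,0,0],[0,0,0],[0,0,0]]}' | egrep 'ee_pos|force'; done
```

```text
ee_pos: [462.1, -145.9, 136.6]
force: [4.6, -2.8, -12.9]
grasp_force: 55.6
ee_pos: [462.1, -145.9, 135.2]
force: [5.4, -1.8, -8.1]
grasp_force: 55.9
```

```bash
for i in 1 2; do python3 -m jog '{"fingers":[140,140,140],"linear":[[0,0,0.6],[0,0,0.5],[0,0,0]],"turn":[[0,0,0],[0,0,0],[0,0,0]]}' | egrep 'ee_pos|force'; done
```

```text
ee_pos: [462.2, -145.9, 134.9]
force: [3.4, -2.1, 1.9]
grasp_force: 56.6
ee_pos: [462.3, -145.8, 134.7]
force: [0.4, -2.0, 14.1]
grasp_force: 57.5
```

Seated: the drum stops at TCP z = 134.7, exactly 15 mm below lug contact, and the force is rising. Releasing and retreating upward.

```bash
python3 -m jog '{"fingers":[110,60,0,0,0,0,0,0,0,0,0,0,0,0],"linear":[[0,0,-0.5],[0,0,0],[0,0,0],[0,0,0],[0,0,0],[0,0,-5],[0,0,-25],[0,0,-40],[0,0,-40],[0,0,-40],[0,0,-30],[0,0,0],[0,0,0],[0,0,0]],"turn":[[0,0,0],[0,0,0],[0,0,0],[0,0,0],[0,0,0],[0,0,0],[0,0,0],[0,0,0],[0,0,0],[0,0,0],[0,0,0],[0,0,0],[0,0,0],[0,0,0]]}'
python3 - <<'E'
from h import *
a=vision.camera("side");p=vision.camera_params("side");b=vision.camera("wrist")
cv2.imwrite("pics/f.png",np.hstack([cv2.resize(a[70:198,200:328,::-1],None,fx=3,fy=3,interpolation=2),cv2.resize(b[:,:,::-1],(400,384))]))
for z in(173,98,78):print(proj(p,[460.5,-147.5,z]))
E
```

```text
clock: 19.5
ee_pos: [460.5, -145.4, 312.4]
tcp_rot: [-2.973, -1.012, 0.004]
force: [0.2, -1.2, -0.0]
width: 85.2
grasp_force: 0.0
[281.56467687 130.89114965]
[281.09965413 152.91256405]
[280.98029627 158.56482298]
```

View pics/f.png

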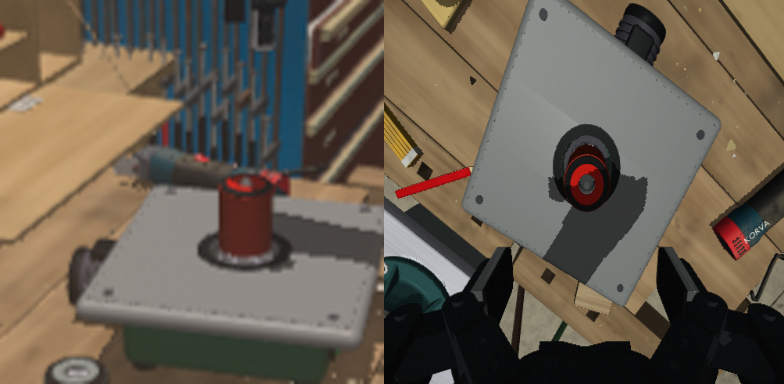

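The drum stands upright in the throat, top at about (245,182) in the side crop. The spindle tip shows through its ring, and the gripper is clear. Handing in.

```bash
python3 -c "
from plant import robot
print(robot.close_job())"
```

```text
the job is handed in; nothing more can be done
None
```

The red-brown drum is on the spindle, pressed past the sprung balls and down on the flange, then released with the gripper clear; the job was handed in at about 20 s, no verdict came back, and the grey and tan drums were left on the rack.

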